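# Open the touch-latch till on the book stall

### The job

Open the cash till on the book-sale table: press down the front edge of its shut lid until the catch trips, let go so that the spring pops the lid ajar, then push the lid up and back with your fingertips until it stands open by itself. Leave the phone, the card reader, the pen pot and the display book around the till where they are.

Things in the scene. Friction and masses are not known exactly. Their poses are not given: they have to be found in the camera images.
- till: flip-top cash till: white steel box 200 deep (x) x 340 wide (y) x 100 high, screwed to the table. Origin: centre of its underside. +x points from its front to its rear, where the lid is hinged; z up. Its front faces the robot's right (world -y), turned up to 27 degrees towards the robot or 16 away. The walls end 79 above the table, 9 below the shut lid; a soft black seal fills that gap.
- lid (a joint): lid angle in rad: 0 shut, about 0.28 ajar (resting on the popped-out plunger), 1.57 upright, 1.85 rear stop. The lid is a flat white plate without handle, 196 (hinge to front edge) x 340 wide x 12 thick, 0.4 to 0.55 kg, top face 100 above the table when shut. The hinge is free: let go short of upright the lid drops back onto the plunger; past upright it falls to the stop and stays.
- catch (a joint): travel in m of the touch latch's spring plunger under the lid, 140 in front of the hinge line: 0 latched (lid shut), -0.006 pressed home, 0.040 popped out. Pressed over 0.005 in, it trips, and rises when the lid is let go; pressing the popped lid right down latches it again. At the press pad that is about 6 down at 6 to 10 N; a hard stop comes at 7.5.
- press_pad (a point): centre of the top face of the ribbed black press pad (24 x 60) in the middle of the lid's front edge, on top of the lid, 170 in front of the hinge line. It moves with the lid.
- lid_edge (a point): middle of the lid's front edge, half-way through its 12 thickness; moves with the lid. Ajar, it is about 150 above the table, and the lid's underside some 60 clear of the till's front wall, so that fingertips fit in beneath.
- hinge (a point): middle of the lid's hinge axis, which runs along the till's y at 94 above the table, 98 behind the till's centre.
- card_reader: card payment terminal lying flat, black, 150 x 70 x 22, in front of the till; origin at the centre of its underside. Leave alone.
- phone: mobile phone lying flat, 148 x 70 x 9, in front of the till; origin at the centre of its underside. Leave alone.
- display_book: a paperback leaning on a clear stand, 120 x 137 x 220 high, behind the till, clear of the open lid; origin at the centre of its underside. Leave alone.
- pen_pot: round dark pen pot with pens standing in it, 80 across and 100 high (160 with the pens), behind the till, clear of the open lid; origin at the centre of its underside. Leave alone.

How it is judged:
On the way, in this order (a step that is already met when the one before it is completed fails the run):
1. the catch has tripped and its spring holds the lid ajar (value of joint catch above 0.034 m and value of joint lid between 0.22 and 0.4 rad), for 0.2 s.
2. the lid has been pushed up past upright (value of joint lid above 1.6 rad), for 0.2 s.
At the end, for the whole second after the job is handed in: The lid stands open by itself past upright (joint over 1.65 rad) and at rest, with the catch's plunger popped out (over 34 mm) (value of joint lid above 1.65 rad and velocity of joint lid between -0.05 and 0.05 rad/s and value of joint catch above 0.034 m); the robot touches nothing.
It fails at once if the card reader is moved or lifted by more than 20 mm (distance of card_reader from where it was at the start of the episode above 0.02 m).
It fails at once if the phone is moved or lifted by more than 20 mm (distance of phone from where it was at the start of the episode above 0.02 m).
It fails at once if the pen pot is moved, lifted or tipped over (distance of pen_pot from where it was at the start of the episode above 0.02 m or angle between pen_pot's own z axis and vertical above 0.3 rad).
It fails at once if the display book is moved, lifted or tipped over (distance of display_book from where it was at the start of the episode above 0.02 m or angle between display_book's own z axis and vertical above 0.3 rad).
It also fails if it takes over 51 s, if anything falls off the work surface, if the arm or the gripper's body presses on something with over 40 N, if the wrist force passes 120 N, or if a joint passes its speed limit or range.

### The arm

A 6-joint arm with a two-finger parallel gripper is mounted at the origin on the work surface. World frame = base frame: x ahead of the robot, y to its left, z up, the work surface at z = 0. Lengths are in m, angles in rad, forces in N, time in s.
With the tool pointing down it reaches from about 0.375 to 0.9 m from the base axis. Payload 3.1 kg.
Tool frame: the origin (TCP) lies at the centre of the arm's flange, where the gripper is bolted on; the fingertips stand 173 mm ahead of it and the grasp point (between the pads) lies 155 mm ahead of it; z points along the fingers, x is the direction in which the jaws open and shut, and the axes are right-handed (so a half turn about z gives the same grasp; the last joint's range is limited). The gripper opens to 85 mm and grips with 20 to 120 N. Pads are 22 mm wide; open, the fingers measure 114 mm over their backs; the gripper's body (76 mm by 85 mm) begins 54 mm behind the grasp point. The pads swing forward as they close: fully open they stand 13 mm farther back than shut.
Start: joints at [-1.335, 0.527, 1.433, -0, 1.181, -0.178], TCP at [0.251, -0.572, 0.405] pointing down, gripper open.
Joint ranges: [-3.08, 3.08], [-0.75, 2.2], [0.22, 2.44], [-1.43, 4.57], [0, 2.65], [-2.85, 2.85]. Speed limits (rad/s): [2.79, 2.79, 3.14, 3.14, 3.14, 3.14].

### API

Orientations are given as a unit quaternion [x, y, z, w].
In Python, from station import manip gives the robot as it stands.
- The arm moves only by the shell command python3 -m jog 'ROWS' [OPENING] [FORCE]. ROWS is JSON, a list that holds one entry, the list of rows, each a list of 4 numbers: the shift along the world's x, y, z in mm, then the turn about the world's z in degrees. A call has exactly 8 rows; each row shifts and turns the commanded pose from where the row before left it; what a row does not reach is not made up. A row lasts 1/8 s, in which the tool goes at most 62.5 mm and 10.7 degrees, less where a joint would pass 70% of its speed; a pose out of reach is approached as far as the arm can. A call is refused whole if a number of a shift passes 62.5 or a number of a turn 10.7, either way. A call with a gripper value outside its range is refused whole. OPENING is the opening in per cent of the stroke, from 0 (shut) to 100 (fully open), set as the call begins (- or left out, the last holds). The fingers move at their own pace and stop on an object; FORCE is the grip in N (left out, the last holds). Time passes only in rows, so rows that do not move let the fingers close, or fill a call up. It gives the time, the measured TCP pose, the force and the opening at its end, in the units of the state.
- manip.sense(): the state, without advancing time (a new reading comes with each control period).
- manip.snapshot(name): name is "scene" or "side" or "wrist"; returns the picture (480x640x3 uint8, red, green, blue); there is no depth.
- manip.camera_info(name): a dict with "fx", "fy", "cx", "cy" (pixels), "R" (3x3) and "t" (3): a world point X has camera coordinates R X + t. Camera axes: x right, y down, z forward; pixel columns grow to the right and rows downward; lengths in m; the calibration is good to about 2 mm. A picture is of the moment at which its call begins: read the wrist's pose just before it. camera_info takes no time and is no camera call; for the wrist camera it gives the pose at the moment of the call.
- manip.sign_off(): hands the job in, once; it reports no verdict.
The state is a dict: "t": time; "q": joint angles; "qd": joint speeds; "tau": joint torques, N m; "tcp_pos": TCP position; "tool_rot": TCP orientation; "force": force on the tool from outside, world axes, zero at the start; "ft_torque": the same for the moment, N m; "finger_gap": opening from 0.0 (shut) to 1.0 (fully open).
Only numpy, scipy, OpenCV 4.12 (cv2) and the standard library are available. Lean on these libraries where they do the work, as an engineer would, in place of code of your own. Each camera call takes 0.05 s, during which the arm holds its last target. There are 200 camera calls.

## Working session

There is one attempt and no reset: what is moved stays moved. The work goes in short steps, Python scripts to look and compute and a shell command to move; the robot and the scene stay as the last step left them, time stands still between calls to the robot, and variables do not carry over. Pictures are saved under pics/ and viewed, about 8 in all and at most 12, crops included, and the job is handed in when it is done.

```bash
mkdir -p pics; cat > h.py <<'E'
from station import manip
import cv2, numpy as np
def save(cam,fn):
    ci=manip.camera_info(cam); im=manip.snapshot(cam); cv2.imwrite('pics/'+fn,im[:,:,::-1]); return im,ci
def ray(ci,u,v,z):
    R=np.array(ci['R']);t=np.array(ci['t']);c=-R.T@t
    d=R.T@np.array([(u-ci['cx'])/ci['fx'],(v-ci['cy'])/ci['fy'],1]); return c+d*(z-c[2])/d[2]
def proj(ci,X):
    p=np.array(ci['R'])@np.array(X)+np.array(ci['t']); return ci['fx']*p[0]/p[2]+ci['cx'],ci['fy']*p[1]/p[2]+ci['cy']
E
python3 - <<'E'
from h import *
for c in('scene','side'):
    im,ci=save(c,c+'0.png'); R=np.array(ci['R']);print(c,-R.T@np.array(ci['t']),R[2])
s=manip.sense();print(s['t'],s['tool_rot'],s['force'])
E
```

```text
scene [ 1.02425887 -0.19647477  0.86982479] [-0.44442312  0.24956207 -0.86035276]
side [0.42140288 0.70533545 0.92419641] [ 0.1568291  -0.6350103  -0.75641692]
0.1 [ 8.37282731e-01 -5.46769267e-01 -7.37941654e-04 -6.72852792e-04] [ 0.2804164   0.07677857 -0.03439169]
```

View pics/scene0.png

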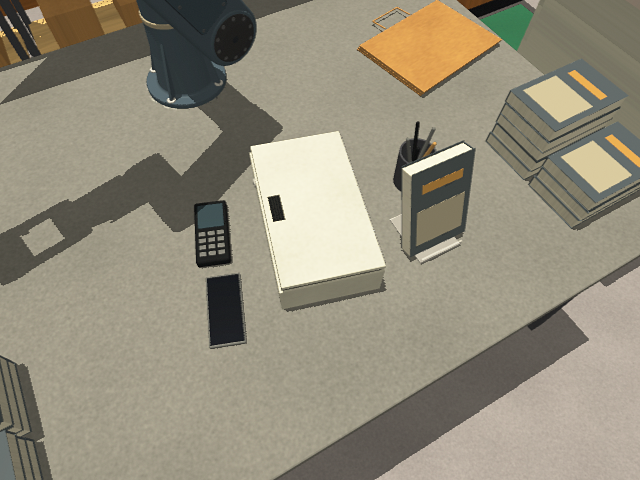

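View pics/side0.png

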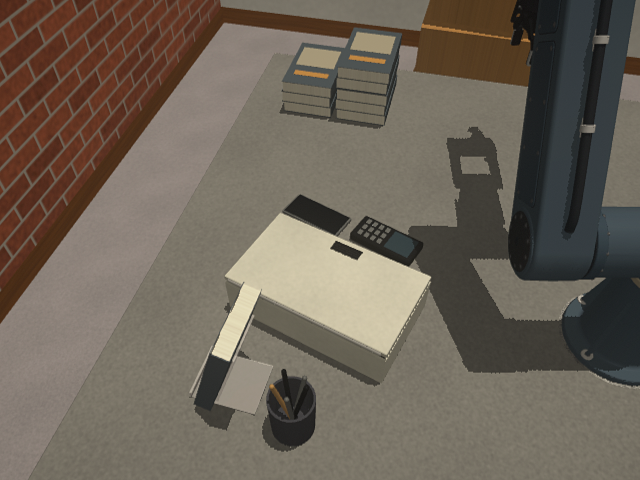

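The scene view shows the white lid with corners at about (250,150), (338,132), (384,266) and (281,290), and the pad at (276,208). The card reader is near (213,233) and the phone near (226,310), both in front of the till. The book and pot are behind it. The side view shows the pad at (347,250).

```bash
python3 - <<'E'
from h import *
ci=manip.camera_info('scene')
im=cv2.imread('pics/scene0.png');
m=(im.min(2)>150).astype(np.uint8); m[:,:240]=0;m[:,392:]=0;m[:120]=0;m[310:]=0
c=max(cv2.findContours(m,0,2)[0],key=cv2.contourArea);print(cv2.contourArea(c))
print(cv2.approxPolyDP(c,4,True)[:,0].tolist())
P={k:ray(ci,*uv,.1) for k,uv in dict(FL=(250,148),RL=(338,132),RR=(384,266),FR=(281,290)).items()}
# names: F/R front/rear
for k in P:print(k,P[k].round(4))
n=lambda a,b:np.linalg.norm(P[a]-P[b]).round(4)
print('depth',n('FL','RL'),n('FR','RR'),'width',n('FL','FR'),n('RL','RR'))
ax=lambda v:np.degrees(np.arctan2(v[1],v[0]))
print('xdir',ax(P['RL']-P['FL']),ax(P['RR']-P['FR']),'ydir',ax(P['FL']-P['FR']),ax(P['RL']-P['RR']))
d=(im.max(2)<60).astype(np.uint8);d[:,:262]=0;d[:,292:]=0;d[:188]=0;d[228:]=0
M=cv2.moments(d,True);u=(M['m10']/M['m00'],M['m01']/M['m00']);print('pad scene',u,ray(ci,*u,.102))
cs=manip.camera_info('side');i2=cv2.imread('pics/side0.png');d=(i2.max(2)<70).astype(np.uint8);e=np.zeros_like(d);e[238:262,328:366]=d[238:262,328:366]
M=cv2.moments(e,True);u=(M['m10']/M['m00'],M['m01']/M['m00']);print('pad side',u,ray(cs,*u,.102))
for k,uv,z in(('reader',[(196,206),(226,201),(231,262),(199,266)],.022),('phone',[(207,276),(241,274),(245,342),(211,347)],.009)):
  print(k,[ray(ci,*p,z)[:2].round(3).tolist() for p in uv])
s=manip.sense();from scipy.spatial.transform import Rotation as Ro
print(Ro.from_quat(s['tool_rot']).as_matrix().round(3))
E
```

```text
14338.5
[[338, 131], [251, 146], [253, 181], [279, 292], [281, 287], [385, 265]]
FL [0.3794 0.0178 0.1   ]
RL [0.4313 0.2048 0.1   ]
RR [0.7521 0.111  0.1   ]
FR [ 0.703  -0.0752  0.1   ]
depth 0.1941 0.1925 width 0.3367 0.3342
xdir 74.48933322500302 75.21914806783457 ydir 163.97723238046504 163.6992018121477
pad scene (275.7638376383764, 208.06642066420665) [ 0.54409985 -0.00452191  0.102     ]
pad side (349.80169971671387, 247.3314447592068) [ 0.53686399 -0.00904147  0.102     ]
reader [[0.405, -0.133], [0.425, -0.071], [0.567, -0.123], [0.544, -0.183]]
phone [[0.565, -0.177], [0.594, -0.115], [0.726, -0.168], [0.704, -0.227]]
[[ 0.402 -0.916 -0.   ]
 [-0.916 -0.402  0.002]
 [-0.002 -0.    -1.   ]]
```

```bash
python3 -m jog '[[[18,36,0,3],[18,36,0,3],[18,36,0,3],[18,36,0,3],[18,36,0,3],[18,36,0,3],[18,36,0,3],[18,36,0,3]]]' 0 40
python3 -m jog '[[[18,36,0,4],[18,36,0,4],[18,36,0,4],[18,36,0,4],[18,36,-5,3],[18,36,-5,3],[18,30,-5,3],[18,20,-5,3]]]'
python3 - <<'E'
from h import *
from scipy.spatial.transform import Rotation as Ro
s=manip.sense();print(s['tcp_pos'],Ro.from_quat(s['tool_rot']).as_matrix().round(3).tolist(),s['q'])
im,ci=save('wrist','w1.png')
E
```

```text
t: 1.1
tcp_pos: [0.3957, -0.2829, 0.4045]
tool_rot: [0.933, -0.36, -0.0, -0.0]
force: [0.2, 0.7, -0.3]
finger_gap: 0.002
t: 2.1
tcp_pos: [0.5395, -0.0166, 0.3842]
tool_rot: [0.992, -0.123, -0.001, -0.0]
force: [0.8, -0.7, 0.2]
finger_gap: -0.003
[ 0.53952251 -0.01663903  0.38419262] [[0.97, -0.244, -0.001], [-0.244, -0.97, 0.0], [-0.001, -0.0, -1.0]] [-2.37953590e-01  4.40039714e-01  1.66873884e+00  2.85435668e-05
  1.03391921e+00  8.41961934e-03]
```

View pics/w1.png

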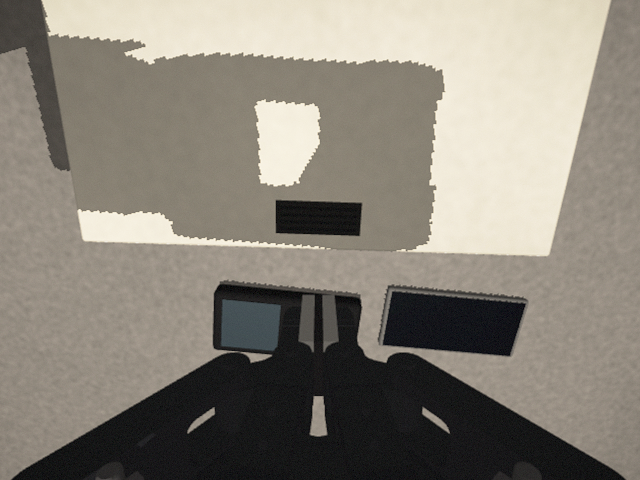

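The wrist view shows the pad centred at (318,218) and the lid's front corners at about (83,241) and (550,255).

```bash
python3 - <<'E'
from h import *
ci=manip.camera_info('wrist')
print('pad',ray(ci,318.5,218,.101))
a,b=ray(ci,83,241,.1),ray(ci,550,255,.1);print(a,b,np.linalg.norm(a-b),np.degrees(np.arctan2(*(b-a)[1::-1])),'mid',(a+b)/2)
E
```

```text
pad [ 0.544814   -0.00201997  0.101     ]
[0.37594055 0.02223658 0.1       ] [ 0.70213307 -0.0703645   0.1       ] 0.33908187827962366 -15.848437037296721 mid [ 0.53903681 -0.02406396  0.1       ]
```

```bash
python3 -m jog '[[[5,13,-12,-1.7],[0,0,-20,0],[0,0,-20,0],[0,0,-20,0],[0,0,-15,0],[0,0,-8,0],[0,0,-4,0],[0,0,0,0]]]'
python3 -m jog '[[[0,0,-2,0],[0,0,-2,0],[0,0,-2,0],[0,0,-2,0],[0,0,-2,0],[0,0,-1,0],[0,0,0,0],[0,0,0,0]]]'
```

```text
t: 3.15
tcp_pos: [0.5444, -0.0053, 0.2858]
tool_rot: [0.99, -0.139, 0.0, 0.0]
force: [-1.5, -0.0, -1.2]
finger_gap: -0.0
t: 4.15
tcp_pos: [0.5444, -0.0052, 0.2747]
tool_rot: [0.99, -0.139, 0.0, 0.0]
force: [-0.6, 0.4, -0.1]
finger_gap: 0.0
```

```bash
python3 -m jog '[[[0,0,-1,0],[0,0,-1,0],[0,0,-1,0],[0,0,-1,0],[0,0,-1,0],[0,0,0,0],[0,0,0,0],[0,0,0,0]]]'
```

```text
t: 5.15
tcp_pos: [0.5444, -0.0053, 0.2702]
tool_rot: [0.99, -0.139, 0.0, 0.0]
force: [-1.6, -0.4, 5.4]
finger_gap: 0.003
```

```bash
python3 -m jog '[[[0,0,-1,0],[0,0,0,0],[0,0,-1,0],[0,0,0,0],[0,0,-1,0],[0,0,0,0],[0,0,0,0],[0,0,0,0]]]'
```

```text
t: 6.15
tcp_pos: [0.5443, -0.0053, 0.2673]
tool_rot: [0.99, -0.139, 0.0, 0.0]
force: [-1.8, -0.8, 6.0]
finger_gap: 0.004
```

```bash
python3 -m jog '[[[0,0,-0.5,0],[0,0,0,0],[0,0,-0.5,0],[0,0,0,0],[0,0,0,0],[0,0,0,0],[0,0,0,0],[0,0,0,0]]]'
```

```text
t: 7.15
tcp_pos: [0.5443, -0.0053, 0.2663]
tool_rot: [0.99, -0.139, 0.0, 0.0]
force: [-0.8, 0.3, 5.6]
finger_gap: -0.002
```

```bash
python3 -m jog '[[[0,0,5,0],[0,0,10,0],[0,-5,20,0],[0,-10,30,0],[0,-10,30,0],[0,-10,15,0],[0,0,0,0],[0,0,0,0]]]'
python3 - <<'E'
from h import *
save('scene','s2.png')
E
```

```text
t: 8.15
tcp_pos: [0.5438, -0.04, 0.3746]
tool_rot: [0.99, -0.139, -0.001, -0.0]
force: [-0.9, -0.4, -0.8]
finger_gap: -0.002
```

View pics/s2.png

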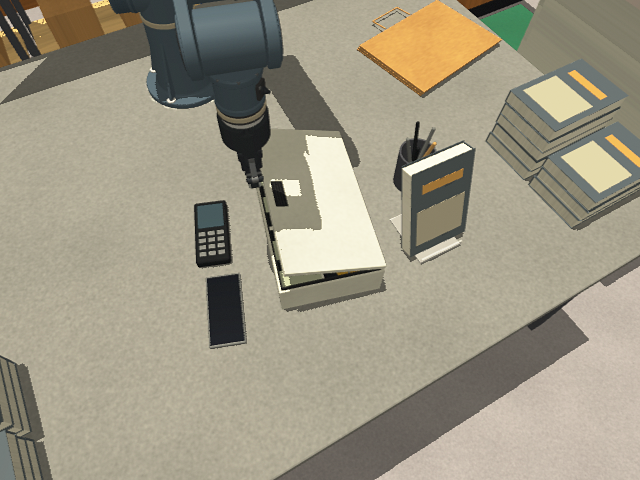

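The lid is ajar: there is a dark gap along the front and right edges at around (270,220) to (285,275). The phone, reader, book and pot haven't moved. Next I'll lower the fingers in front of the lid's edge.

```bash
python3 -m jog '[[[-6,-10,0,0],[-6,-10,0,0],[0,0,-20,0],[0,0,-25,0],[0,0,-25,0],[0,0,-15,0],[0,0,-8,0],[0,0,0,0]]]'
python3 -m jog '[[[1.3,4.8,0,0],[1.3,4.8,0,0],[0.8,2.9,0,0],[0.5,1.9,0,0],[0.5,1.9,0,0],[0,0,0,0],[0,0,0,0],[0,0,0,0]]]'
python3 - <<'E'
from h import *
save('side','d3.png')
E
```

```text
t: 9.2
tcp_pos: [0.5323, -0.0604, 0.2825]
tool_rot: [0.99, -0.139, -0.0, -0.0]
force: [0.1, 0.7, 0.4]
finger_gap: -0.002
t: 10.2
tcp_pos: [0.5367, -0.044, 0.2827]
tool_rot: [0.99, -0.139, -0.0, -0.0]
force: [-1.3, -0.1, -0.4]
finger_gap: -0.003
```

View pics/d3.png

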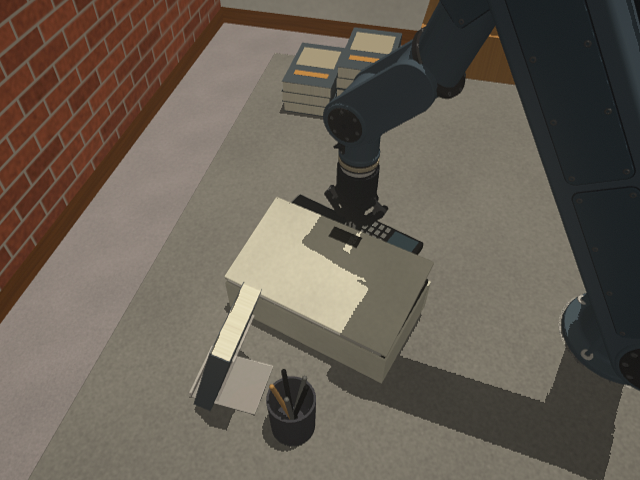

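```bash
python3 -m jog '[[[1.4,4.8,1,0],[1.4,4.8,2,0],[0.8,2.9,7,0],[0.8,2.9,7,0],[0.8,2.9,7,0],[1.1,3.8,9,0],[1.1,3.8,9,0],[0,0,0,0]]]'
python3 - <<'E'
from h import *
s=manip.sense();h=np.array([.5935,.1615]);print((h-s['tcp_pos'][:2])@[.273,.962],s['tcp_pos'][2]-.173-.094,s['force'])
save('scene','s4.png')
E
```

```text
t: 11.25
tcp_pos: [0.5438, -0.0185, 0.326]
tool_rot: [0.99, -0.139, 0.0, 0.001]
force: [-1.8, -6.4, 0.9]
finger_gap: 0.004
0.18673458265211162 0.058981448469897585 [-1.75887893 -6.37127243  0.9167684 ]
```

View pics/s4.png

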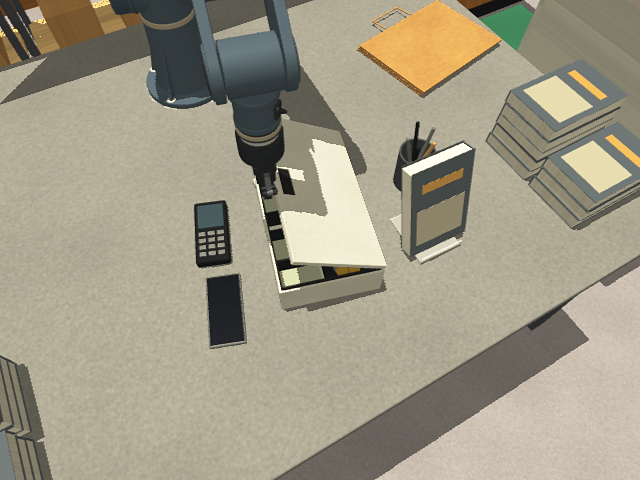

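The lid is rising with the fingertips, at about 0.49 rad from the geometry, and nothing else has moved. I'll keep following the arc.

```bash
python3 -m jog '[[[2.7,9.6,17,0],[3.3,11.5,16,0],[3.3,11.5,15,0],[4.1,14.4,13,0],[4.1,14.4,12,0],[4.6,16.4,10,0],[4.6,16.4,9,0],[0,0,0,0]]]'
python3 - <<'E'
from h import *
s=manip.sense();h=np.array([.5935,.1615]);print((h-s['tcp_pos'][:2])@[.273,.962],s['tcp_pos'][2]-.173-.094,s['force'])
save('scene','s5.png')
E
```

```text
t: 12.3
tcp_pos: [0.5712, 0.078, 0.4171]
tool_rot: [0.99, -0.138, 0.001, -0.0]
force: [0.0, -1.6, -0.5]
finger_gap: -0.004
0.08644420380949915 0.1501178161850161 [ 0.04753987 -1.57621863 -0.48916644]
```

View pics/s5.png

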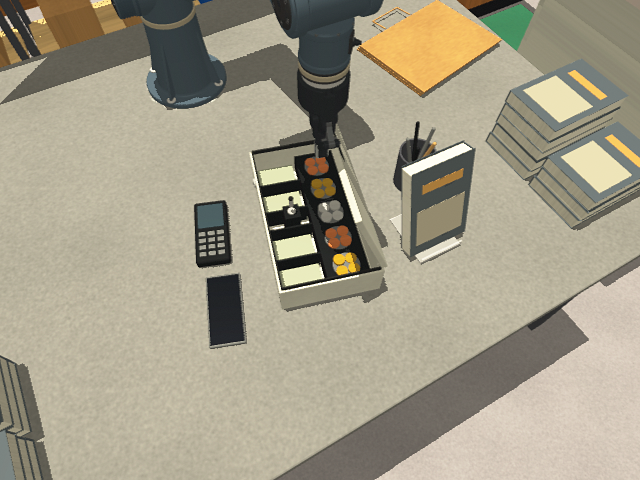

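The lid stands at about 1.2 rad and the tray is visible. Next I push it past upright.

```bash
python3 -m jog '[[[4.6,16.4,6,0],[4.9,17.3,5,0],[4.6,16.4,2,0],[4.6,16.4,0,0],[3.8,13.5,0,0],[3.8,13.5,0,0],[2.7,9.6,0,0],[0,0,0,0]]]'
python3 - <<'E'
from h import *
s=manip.sense();h=np.array([.5935,.1615]);print((h-s['tcp_pos'][:2])@[.273,.962],s['tcp_pos'][2]-.173-.094,s['force'])
E
python3 -m jog '[[[-2.7,-9.6,0,0],[-5.4,-19,0,0],[-8,-29,0,0],[-8,-29,0,0],[-8,-29,10,0],[-8,-29,20,0],[0,0,0,0],[0,0,0,0]]]'
python3 - <<'E'
from h import *
a=save('scene','s6.png')[0];b=save('side','d6.png')[0]
cv2.imwrite('pics/c6.png',np.hstack([a[60:400,180:500],b[120:460,180:460]])[:,:,::-1])
E
```

```text
t: 13.35
tcp_pos: [0.5999, 0.18, 0.4295]
tool_rot: [0.99, -0.139, -0.0, 0.0]
force: [-1.1, -0.4, -0.1]
finger_gap: -0.003
-0.019503993307275383 0.16252123739489868 [-1.1039964  -0.35120681 -0.11645785]
t: 14.35
tcp_pos: [0.5592, 0.0341, 0.4595]
tool_rot: [0.99, -0.14, -0.0, -0.0]
force: [0.8, 0.5, -0.1]
finger_gap: 0.001
```

View pics/c6.png

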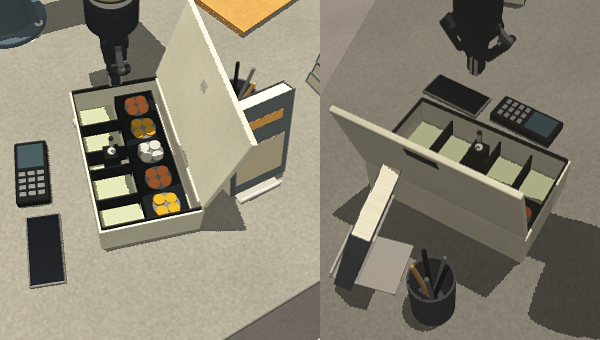

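The lid leans back well past upright, the plunger stands up, and the other objects are in place. I'll do one numeric check of the lid angle from its free top-right corner, at full scene pixel (437,208), then wait and hand in.

```bash
python3 -m jog '[[[0,0,5,0],[0,0,5,0],[0,0,0,0],[0,0,0,0],[0,0,0,0],[0,0,0,0],[0,0,0,0],[0,0,0,0]]]'
python3 - <<'E'
from h import *
ci=manip.camera_info('scene');x=np.array([.273,.962,0]);y=np.array([-.962,.273,0]);h=np.array([.5935,.1615,.094])
for th in(1.57,1.7,1.85):print(th,np.round(proj(ci,h-y*.17+.196*(-np.cos(th)*x+np.sin(th)*np.array([0,0,1]))),0))
a=cv2.imread('pics/s6.png').astype(int);b=manip.snapshot('scene')[:,:,::-1].astype(int)
d=np.abs(a-b).max(2);d[:140]=0;print('changed px lower',(d[:,380:]>40).sum())
s=manip.sense();print(s['force'],np.abs(s['qd']).max());manip.sign_off()
E
```

```text
t: 15.45
tcp_pos: [0.5597, 0.0347, 0.4697]
tool_rot: [0.99, -0.139, -0.0, 0.0]
force: [0.4, 0.7, -0.2]
finger_gap: 0.0
1.57 [406. 209.]
1.7 [422. 207.]
1.85 [439. 205.]
changed px lower 0
[-0.09169215  0.09143273  0.46559792] 0.0015227670927727309
the job is handed in; nothing more can be done
```

The till is open and I've handed the job in at about 15.5 s of the 51 s allowed. I pressed the pad about 6 to 7 mm down at about 6 N until the catch tripped. I then released it so the lid popped ajar, and pushed the edge up and back with the shut fingertips until the lid passed upright.

**Last checks:**
- **Lid angle:** the lid's free corner is at pixel (437,208). The model predicts (439,205) at the 1.85 rad rear stop and (422,207) at 1.7 rad, so the lid is on or very near the stop.
- **At rest:** two pictures about a second apart showed no change in the lid area.
- **Catch:** the plunger is visibly popped out, but I had no joint reading to confirm its travel in mm.
- **Robot:** the gripper is clear of everything and the wrist force is about 0.5 N, within the sensor noise.
- **Other objects:** the phone, card reader, pen pot and display book look unmoved in the pictures. I did not measure their positions again.

No check failed. One measurement disagreed slightly: the first pad position differed by about 8 mm between the scene and side cameras, and a close wrist-camera look settled it.

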